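# Lock the four side clips of the biscuit box

### The arm

A 6-joint arm with a two-finger parallel gripper is mounted at the origin on a cart in front of the work surface, level with it; the furniture and walls round the work are solid. World frame = base frame: x ahead of the robot, y to its left, z up, the work surface at z = 0. Lengths are in m, angles in degrees, forces in N, time in s.
With the tool pointing down it reaches from about 0.35 to 0.875 m from the base axis. Payload 4.2 kg.
Tool frame: the origin (TCP) lies at the very end of the fingers, on their centre line; the grasp point (between the pads) lies 19 mm behind it (r.hold_point_z is the distance from the TCP to the grasp point, in m); z points along the fingers, y is the direction in which the jaws open and shut (so a half turn about z gives the same grasp; the last joint's range is limited). The gripper opens to 87 mm and grips with 3 to 60 N. Pads are 19 mm wide; open, the fingers measure 117 mm over their backs; the gripper's body (75 mm by 190 mm) begins 51 mm behind the grasp point.
Start: joints at [-55.027, 22.042, 0.453, 0, -68.411, -14.817], TCP at [0.215, -0.587, 0.223] pointing down, gripper open.
Joint ranges: [-179.83, 179.83], [-69.29, 118.12], [-61.27, 80.66], [-181.25, 117.63], [-171.15, -9.14], [-177.46, 177.46]. Speed limits (degrees/s): [159.86, 159.86, 180, 180, 180, 180].

### API

Orientations are given as a 3x3 rotation matrix whose columns are the frame's x, y, z axes.
In Python, from station import r, cams, ticket gives the robot as it stands.
- The arm moves only by the tool drive_tool, never from a script. Its argument "deltas" is a list of rows, each an object of numbers: "dx", "dy", "dz": the shift along the tool's x, y, z in m; "wx", "wy", "wz": the turn, a rotation vector about the tool's x, y, z in degrees. A call has 1 to 20 rows; each row is the pose to reach, as a shift and turn from the pose commanded when the call began, along the tool's axes at that moment; what a row does not reach only later rows make up. A row lasts 1/10 s, in which the tool goes at most 50 mm and 8.59 degrees, less where a joint would pass 70% of its speed; a pose out of reach is approached as far as the arm can. A call with a gripper value outside its range is refused whole. "gripper" is the opening, from 0 (shut) to 1 (fully open), set as the call begins (left out, the last holds). The fingers move at their own pace and stop on an object; the grip force is fixed at half the most. Time passes only in rows, so rows that repeat a pose let the fingers close. It gives the time, the measured TCP pose, the force and the opening at its end, in the units of the state.
- r.sense(): the state, without advancing time (a new reading comes with each control period).
- cams.capture(name): name is "side" or "top" or "wrist"; returns the picture (480x640x3 uint8, red, green, blue); there is no depth.
- cams.camera_model(name): a dict with "intrinsics" (3x3 intrinsics, pixels), "extrinsics" (4x4, takes a point from world to camera coordinates); the wrist camera has in their place "T_tool_cam" (4x4, takes a point from camera to tool coordinates, whose origin is the TCP and whose axes are the flange's). Camera axes: x right, y down, z forward; pixel columns grow to the right and rows downward; lengths in m; the calibration is good to about 2 mm. A picture is of the moment at which its call begins: read the wrist's pose just before it. camera_model takes no time and is no camera call.
- ticket.finish_job(): hands the job in, once; it reports no verdict.
The state is a dict: "time_s": time; "joints": joint angles; "joint_velocities": joint speeds; "effort": joint torques, N m; "tcp_pos": TCP position; "ee_rot": TCP orientation; "wrist_force": force on the tool from outside, world axes, zero at the start; "moment": the same for the moment, N m; "gripper_width": opening from 0.0 (shut) to 1.0 (fully open).
Only numpy, scipy, OpenCV 4.12 (cv2) and the standard library are available. Lean on these libraries where they do the work, as an engineer would, in place of code of your own. Each camera call takes 0.05 s, during which the arm holds its last target.

### The job

The biscuit box with the blue lid is full and its lid is on: flip its four white side clips down, one after another, until each lies flat against the side of the tub. Do not shove the box along the counter, and leave the red-lidded box next to it alone; it is still being filled.

Things in the scene. Friction and masses are not known exactly. Their poses are not given: they have to be found in the camera images.
- blue_box: The box to lock: clear tub full of round biscuits, blue lid seated on it, a white hinged clip in the middle of each side. Tub 100 (x) x 110 (y) mm, 70 high; lid 106 x 116 mm, flat top 81 mm above the counter plus a 3 mm rim. About 2 kg, loose on the counter; stays put under the light push a clip needs. Origin: centre of its underside; z up, x and y square to its sides.
- blue_box_front (a joint): Angle of the blue-lidded box's front (-x of the box) clip, a plate 44 mm wide, 34 long from hinge to free end, 4 thick. Level hinge at (-57, 0, 75) mm in the box frame. 0 = straight down, flat on the tub (stop; outer face 2 mm outside the hinge line); 1.57 = level, sticking out; more = raised (stop 2.1). Starts at 1.2 to 1.75. Friction hinge: 1.3 N at the free end turns it; stays where left.
- blue_box_back (a joint): Angle of the blue-lidded box's back (+x of the box) clip, a plate 44 mm wide, 34 long from hinge to free end, 4 thick. Level hinge at (57, 0, 75) mm in the box frame. 0 = straight down, flat on the tub (stop; outer face 2 mm outside the hinge line); 1.57 = level, sticking out; more = raised (stop 2.1). Starts at 1.2 to 1.75. Friction hinge: 1.3 N at the free end turns it; stays where left.
- blue_box_left (a joint): Angle of the blue-lidded box's left (+y of the box) clip, a plate 44 mm wide, 34 long from hinge to free end, 4 thick. Level hinge at (0, 62, 75) mm in the box frame. 0 = straight down, flat on the tub (stop; outer face 2 mm outside the hinge line); 1.57 = level, sticking out; more = raised (stop 2.1). Starts at 1.2 to 1.75. Friction hinge: 1.3 N at the free end turns it; stays where left.
- blue_box_right (a joint): Angle of the blue-lidded box's right (-y of the box) clip, a plate 44 mm wide, 34 long from hinge to free end, 4 thick. Level hinge at (0, -62, 75) mm in the box frame. 0 = straight down, flat on the tub (stop; outer face 2 mm outside the hinge line); 1.57 = level, sticking out; more = raised (stop 2.1). Starts at 1.2 to 1.75. Friction hinge: 1.3 N at the free end turns it; stays where left.
- red_box: A second box of the same shape and size, with a red lid, nearly empty (three biscuits), its white clips standing open too. Not to be used. Origin: centre of its underside, on the counter.

How it is judged:
By the outcome, as a careful person would: the job done as asked, in the order asked, and still so for the second after the job is handed in, with the robot touching nothing.
It also fails if it takes over 64 s, if anything falls off the work surface, if the arm or the gripper's body presses on something with over 40 N, if the wrist force passes 120 N, or if a joint passes its speed limit or range.

## Working session

There is one attempt and no reset: what is moved stays moved. The work goes in short steps, Python scripts to look and compute and a tool call to move; the robot and the scene stay as the last step left them, time stands still between calls to the robot, and variables do not carry over. Pictures are saved under pics/ and viewed, and the job is handed in when it is done.

Besides the shell and the picture viewer there is one more tool, called by a JSON object that holds its "op" and its "data". drive_tool: Moves the arm, as the interface text tells. Its arguments: {"type":"object","properties":{"deltas":{"type":"array","items":{"type":"object","properties":{"dx":{"type":"number"},"dy":{"type":"number"},"dz":{"type":"number"},"wx":{"type":"number"},"wy":{"type":"number"},"wz":{"type":"number"}}}},"gripper":{"type":"number"}},"required":["deltas"]}

```bash
mkdir -p pics; python3 - <<'E'
from station import r,cams,ticket
import cv2
s=r.sense();print(s['time_s'],s['tcp_pos'],s['ee_rot'],s['wrist_force'],r.hold_point_z)
for n in('side','top'):
    cv2.imwrite(f'pics/{n}0.png',cams.capture(n)[:,:,::-1])
for n in('side','top','wrist'): print(n,cams.camera_model(n))
E
```

```text
0.0 [ 0.21516922 -0.58611984  0.22145721] [[-9.38802509e-01 -3.44454758e-01 -8.76495139e-04]
 [-3.44455852e-01  9.38800290e-01  2.04489502e-03]
 [ 1.18480071e-04  2.22166646e-03 -9.99997525e-01]] [-0.20267311  0.30391582  0.79260823] 0.0187
side {'intrinsics': array([[600.78659826,   0.        , 316.71461458],
       [  0.        , 600.78659826, 245.17475833],
       [  0.        ,   0.        ,   1.        ]]), 'extrinsics': array([[-0.94384914, -0.32966553, -0.02166642,  0.46837459],
       [-0.18953657,  0.59403412, -0.7817924 ,  0.19029973],
       [ 0.2706006 , -0.73378751, -0.62316227,  0.84647214],
       [ 0.        ,  0.        ,  0.        ,  1.        ]])}
top {'intrinsics': array([[612.0461174 ,   0.        , 318.88075944],
       [  0.        , 612.0461174 , 231.30026652],
       [  0.        ,   0.        ,   1.        ]]), 'extrinsics': array([[-0.00617046, -0.99988809,  0.01362854, -0.03252433],
       [-0.99128725,  0.00432303, -0.13164689,  0.50482504],
       [ 0.13157325, -0.01432212, -0.99120299,  1.04393325],
       [ 0.        ,  0.        ,  0.        ,  1.        ]])}
wrist {'intrinsics': array([[414.98318121,   0.        , 321.25159517],
       [  0.        , 414.98318121, 237.72761683],
       [  0.        ,   0.        ,   1.        ]]), 'T_tool_cam': array([[ 2.47991507e-04, -9.58580036e-01, -2.84823197e-01,
         7.89186113e-02],
       [ 9.99999819e-01,  3.94004245e-04, -4.55346131e-04,
        -1.12479548e-03],
       [ 5.48707259e-04, -2.84823032e-01,  9.58579960e-01,
        -1.62242052e-01],
       [ 0.00000000e+00,  0.00000000e+00,  0.00000000e+00,
         1.00000000e+00]])}
```

View pics/side0.png

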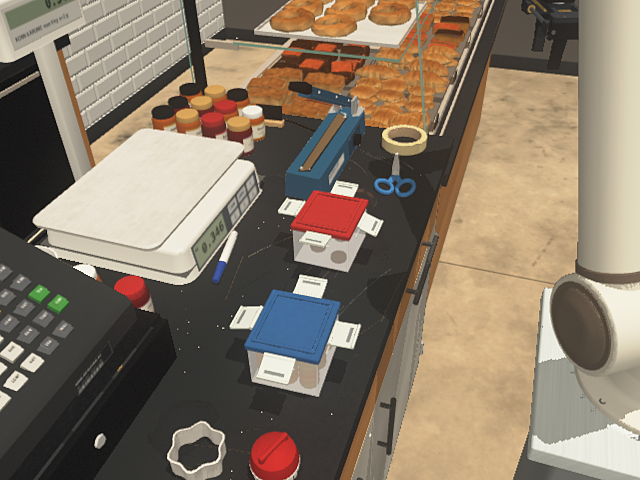

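View pics/top0.png

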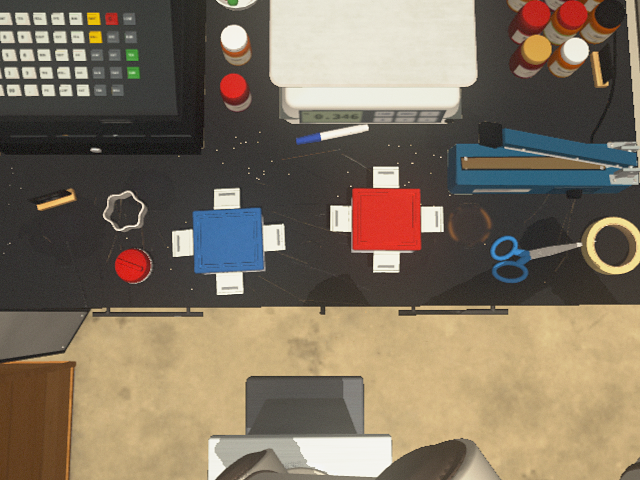

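```bash
cat > h.py <<'E'
import numpy as np,cv2
from station import r,cams,ticket
def ray(n,uv,z):
    m=cams.camera_model(n);K=m['intrinsics'];E=m['extrinsics']
    R,t=E[:3,:3],E[:3,3]
    p=cv2.undistortPoints(np.array(uv,float).reshape(-1,1,2),K,None).reshape(-1,2)
    d=np.c_[p,np.ones(len(p))]@R; c=-R.T@t
    return c+d*((z-c[2])/d[:,2])[:,None]
def lid(n,img,col='blue',show=True):
    h=cv2.cvtColor(img,cv2.COLOR_RGB2HSV)
    m=cv2.inRange(h,(100,120,50),(125,255,255)) if col=='blue' else cv2.inRange(h,(0,170,80),(6,255,255))|cv2.inRange(h,(174,170,80),(180,255,255))
    m=cv2.morphologyEx(m,cv2.MORPH_OPEN,np.ones((3,3)))
    cs,_=cv2.findContours(m,cv2.RETR_EXTERNAL,cv2.CHAIN_APPROX_NONE)
    return cs
def measure(n,img,col='blue',z=0.084):
    for c in sorted(lid(n,img,col),key=cv2.contourArea)[::-1][:3]:
        p=ray(n,c.reshape(-1,2),z)
        rc=cv2.minAreaRect((p[:,:2]*1000).astype(np.float32))
        print(n,col,'px',c.reshape(-1,2).mean(0).round(),'rect mm',np.round(rc[0],1),np.round(rc[1],1),round(rc[2],2))
E
python3 - <<'E'
from h import *
for n in('side','top'):
    im=cv2.imread(f'pics/{n}0.png')[:,:,::-1].copy()
    measure(n,im); measure(n,im,'red')
for n in ('side','top'):
    im=cv2.imread(f'pics/{n}0.png')
    c=im[160:320,150:470] if n=='top' else im[170:410,210:400]
    cv2.imwrite(f'pics/{n}0c.png',cv2.resize(c,None,fx=2.5,fy=2.5))
E
```

```text
side blue px [294. 326.] rect mm [483.6 127.6] [105.4 119.3] 2.86
side blue px [327. 154.] rect mm [ 585.5 -351.6] [223.7  38.2] 85.53
side blue px [397. 186.] rect mm [ 434.1 -257.1] [74.9 67.1] 2.75
side red px [331. 213.] rect mm [ 518.  -136.6] [120.5 105.9] 89.56
side red px [274. 456.] rect mm [431.8 323.4] [54.  58.8] 18.53
side red px [131. 287.] rect mm [741.2 130.1] [40.8 55.5] 71.61
top blue px [227. 240.] rect mm [484.6 118.6] [104. 114.] 2.89
top blue px [509. 260.] rect mm [ 450.  -353.7] [65.4 77.3] 89.74
top blue px [571. 148.] rect mm [ 641.7 -465.6] [230.3  26.8] 79.61
top red px [386. 219.] rect mm [ 519.6 -147.7] [114.  103.9] 89.73
top red px [132. 265.] rect mm [443.  275.9] [53.7 56.2] 1.73
top red px [534.  16.] rect mm [ 882.3 -418.1] [51.3 59. ] 59.0
```

View pics/top0c.png

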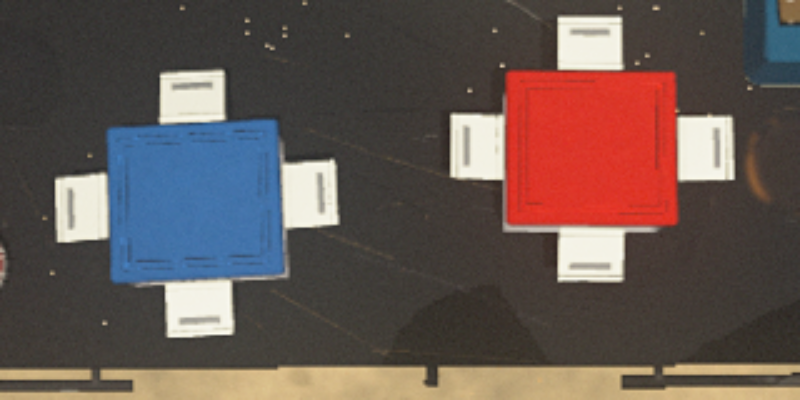

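View pics/side0c.png

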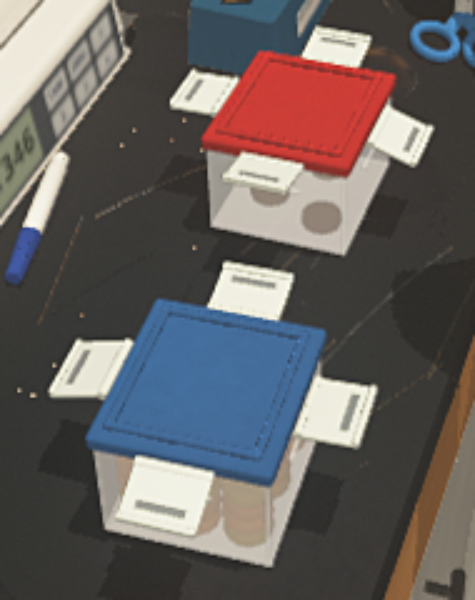

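{"op": "drive_tool", "data": {"deltas": [{"dx": -0.497,"dy": 0.57,"dz": -0.04,"wz": 17.3},{"dx": -0.497,"dy": 0.57,"dz": -0.04,"wz": 17.3},{"dx": -0.497,"dy": 0.57,"dz": -0.04,"wz": 17.3},{"dx": -0.497,"dy": 0.57,"dz": -0.04,"wz": 17.3},{"dx": -0.497,"dy": 0.57,"dz": -0.04,"wz": 17.3},{"dx": -0.497,"dy": 0.57,"dz": -0.04,"wz": 17.3},{"dx": -0.497,"dy": 0.57,"dz": -0.04,"wz": 17.3},{"dx": -0.497,"dy": 0.57,"dz": -0.04,"wz": 17.3},{"dx": -0.497,"dy": 0.57,"dz": -0.04,"wz": 17.3},{"dx": -0.497,"dy": 0.57,"dz": -0.04,"wz": 17.3},{"dx": -0.497,"dy": 0.57,"dz": -0.04,"wz": 17.3},{"dx": -0.497,"dy": 0.57,"dz": -0.04,"wz": 17.3},{"dx": -0.497,"dy": 0.57,"dz": -0.04,"wz": 17.3},{"dx": -0.497,"dy": 0.57,"dz": -0.04,"wz": 17.3},{"dx": -0.497,"dy": 0.57,"dz": -0.04,"wz": 17.3},{"dx": -0.497,"dy": 0.57,"dz": -0.04,"wz": 17.3},{"dx": -0.497,"dy": 0.57,"dz": -0.04,"wz": 17.3},{"dx": -0.497,"dy": 0.57,"dz": -0.04,"wz": 17.3},{"dx": -0.497,"dy": 0.57,"dz": -0.04,"wz": 17.3},{"dx": -0.497,"dy": 0.57,"dz": -0.04,"wz": 17.3}], "gripper": 0}}

```text
schema error: expected keys dx, dy, dz, wx, wy, wz
```

{"op": "drive_tool", "data": {"deltas": [{"dx": -0.497,"dy": 0.57,"dz": -0.04,"wx": 0,"wy": 0,"wz": 17.3},{"dx": -0.497,"dy": 0.57,"dz": -0.04,"wx": 0,"wy": 0,"wz": 17.3},{"dx": -0.497,"dy": 0.57,"dz": -0.04,"wx": 0,"wy": 0,"wz": 17.3},{"dx": -0.497,"dy": 0.57,"dz": -0.04,"wx": 0,"wy": 0,"wz": 17.3},{"dx": -0.497,"dy": 0.57,"dz": -0.04,"wx": 0,"wy": 0,"wz": 17.3},{"dx": -0.497,"dy": 0.57,"dz": -0.04,"wx": 0,"wy": 0,"wz": 17.3},{"dx": -0.497,"dy": 0.57,"dz": -0.04,"wx": 0,"wy": 0,"wz": 17.3},{"dx": -0.497,"dy": 0.57,"dz": -0.04,"wx": 0,"wy": 0,"wz": 17.3},{"dx": -0.497,"dy": 0.57,"dz": -0.04,"wx": 0,"wy": 0,"wz": 17.3},{"dx": -0.497,"dy": 0.57,"dz": -0.04,"wx": 0,"wy": 0,"wz": 17.3},{"dx": -0.497,"dy": 0.57,"dz": -0.04,"wx": 0,"wy": 0,"wz": 17.3},{"dx": -0.497,"dy": 0.57,"dz": -0.04,"wx": 0,"wy": 0,"wz": 17.3},{"dx": -0.497,"dy": 0.57,"dz": -0.04,"wx": 0,"wy": 0,"wz": 17.3},{"dx": -0.497,"dy": 0.57,"dz": -0.04,"wx": 0,"wy": 0,"wz": 17.3},{"dx": -0.497,"dy": 0.57,"dz": -0.04,"wx": 0,"wy": 0,"wz": 17.3},{"dx": -0.497,"dy": 0.57,"dz": -0.04,"wx": 0,"wy": 0,"wz": 17.3},{"dx": -0.497,"dy": 0.57,"dz": -0.04,"wx": 0,"wy": 0,"wz": 17.3},{"dx": -0.497,"dy": 0.57,"dz": -0.04,"wx": 0,"wy": 0,"wz": 17.3},{"dx": -0.497,"dy": 0.57,"dz": -0.04,"wx": 0,"wy": 0,"wz": 17.3},{"dx": -0.497,"dy": 0.57,"dz": -0.04,"wx": 0,"wy": 0,"wz": 17.3}], "gripper": 0}}

```text
time_s: 2.1
tcp_pos: [0.4851, 0.1183, 0.2628]
ee_rot: [[-0.999, -0.048, 0.0], [-0.048, 0.999, 0.0], [-0.0, 0.0, -1.0]]
wrist_force: [-0.6, -0.1, 0.1]
gripper_width: 0.009
```

```bash
cat >> h.py <<'E'
def wray(uv,z,p,R):
    m=cams.camera_model('wrist');T=m['T_tool_cam'];K=m['intrinsics']
    q=cv2.undistortPoints(np.array(uv,float).reshape(-1,1,2),K,None).reshape(-1,2)
    d=np.c_[q,np.ones(len(q))]@(R@T[:3,:3]).T; c=R@T[:3,3]+p
    return c+d*((z-c[2])/d[:,2])[:,None]
E
python3 - <<'E'
from h import *
s=r.sense();p=np.array(s['tcp_pos']);R=np.array(s['ee_rot']);print(p,R)
im=cams.capture('wrist');cv2.imwrite('pics/w1.png',im[:,:,::-1])
h=cams.capture('side');cv2.imwrite('pics/s1.png',h[:,:,::-1])
for c in sorted(lid('w',im),key=cv2.contourArea)[::-1][:1]:
    q=wray(c.reshape(-1,2),.084,p,R);print(c.reshape(-1,2).min(0),c.reshape(-1,2).max(0),cv2.minAreaRect((q[:,:2]*1000).astype(np.float32)))
E
```

```text
[0.48512798 0.11833997 0.26280093] [[-9.98840431e-01 -4.81430982e-02  1.89386883e-04]
 [-4.81430737e-02  9.98840441e-01  1.31591837e-04]
 [-1.95502516e-04  1.22321580e-04 -9.99999973e-01]]
[252 148] [393 269] ((484.63177490234375, 117.91836547851562), (104.03712463378906, 114.59060668945312), 2.775970935821533)
```

View pics/w1.png

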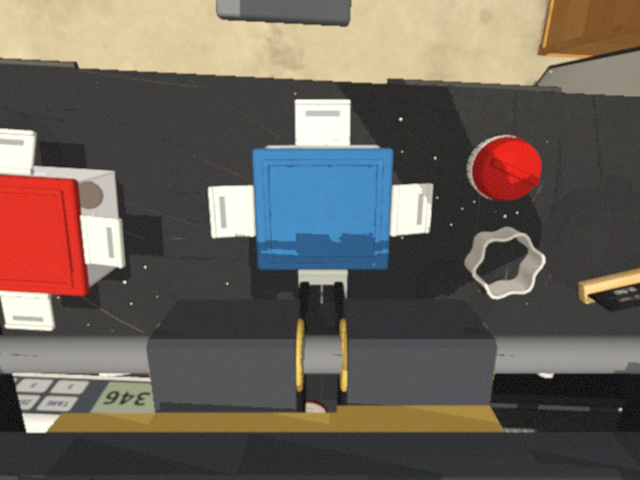

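View pics/s1.png

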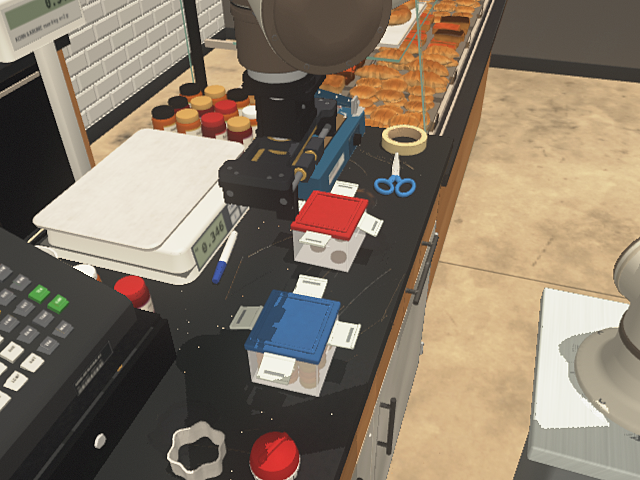

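```bash
python3 - <<'E'
from h import *
m=cams.camera_model('wrist');T=np.linalg.inv(m['T_tool_cam'])
for pt in ([0,0,0],[.01,0,0],[-.01,0,0],[0,.015,0],[0,0,-.019],[0,0,-.05],[0,.015,-.05]):
    q=m['intrinsics']@(T@np.r_[pt,1])[:3];print(pt,(q[:2]/q[2]).round(),q[2].round(3))
im=cv2.imread('pics/w1.png')[230:430,220:420];cv2.imwrite('pics/w1c.png',cv2.resize(im,None,fx=3,fy=3))
im=cv2.imread('pics/s1.png')[50:230,200:400];cv2.imwrite('pics/s1c.png',cv2.resize(im,None,fx=3,fy=3))
E
```

```text
[0, 0, 0] [324. 306.] 0.178
[0.01, 0, 0] [324. 284.] 0.175
[-0.01, 0, 0] [324. 326.] 0.181
[0, 0.015, 0] [359. 306.] 0.178
[0, 0, -0.019] [325. 327.] 0.16
[0, 0, -0.05] [325. 376.] 0.13
[0, 0.015, -0.05] [373. 376.] 0.13
```

View pics/w1c.png

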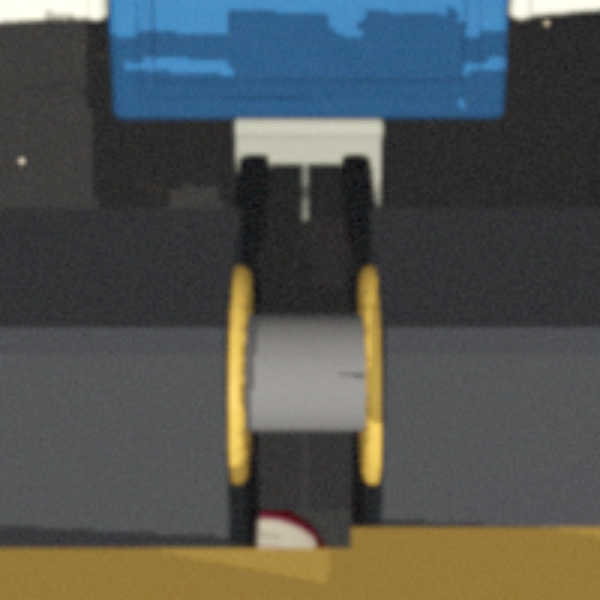

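View pics/s1c.png

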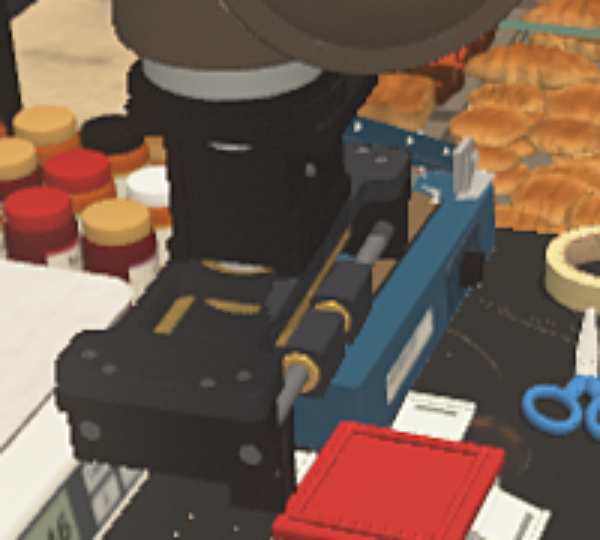

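{"op": "drive_tool", "data": {"deltas": [{"dx": 0.085,"dy": 0,"dz": 0,"wx": 0,"wy": 0,"wz": 0},{"dx": 0.085,"dy": 0,"dz": 0.04,"wx": 0,"wy": 0,"wz": 0},{"dx": 0.085,"dy": 0,"dz": 0.08,"wx": 0,"wy": 0,"wz": 0},{"dx": 0.085,"dy": 0,"dz": 0.12,"wx": 0,"wy": 0,"wz": 0},{"dx": 0.085,"dy": 0,"dz": 0.16,"wx": 0,"wy": 0,"wz": 0},{"dx": 0.085,"dy": 0,"dz": 0.17,"wx": 0,"wy": 0,"wz": 0},{"dx": 0.085,"dy": 0,"dz": 0.18,"wx": 0,"wy": 0,"wz": 0},{"dx": 0.085,"dy": 0,"dz": 0.187,"wx": 0,"wy": 0,"wz": 0},{"dx": 0.085,"dy": 0,"dz": 0.194,"wx": 0,"wy": 0,"wz": 0},{"dx": 0.085,"dy": 0,"dz": 0.2,"wx": 0,"wy": 0,"wz": 0},{"dx": 0.085,"dy": 0,"dz": 0.206,"wx": 0,"wy": 0,"wz": 0},{"dx": 0.085,"dy": 0,"dz": 0.212,"wx": 0,"wy": 0,"wz": 0},{"dx": 0.085,"dy": 0,"dz": 0.212,"wx": 0,"wy": 0,"wz": 0},{"dx": 0.085,"dy": 0,"dz": 0.212,"wx": 0,"wy": 0,"wz": 0}]}}

```text
time_s: 3.6
tcp_pos: [0.4004, 0.1153, 0.0503]
ee_rot: [[-0.999, -0.05, -0.001], [-0.05, 0.999, -0.0], [0.001, -0.0, -1.0]]
wrist_force: [0.9, 0.7, 0.5]
gripper_width: 0.007
```

{"op": "drive_tool", "data": {"deltas": [{"dx": -0.003,"dy": 0,"dz": 0,"wx": 0,"wy": 0,"wz": 0},{"dx": -0.006,"dy": 0,"dz": 0,"wx": 0,"wy": 0,"wz": 0},{"dx": -0.009,"dy": 0,"dz": 0,"wx": 0,"wy": 0,"wz": 0},{"dx": -0.011,"dy": 0,"dz": 0,"wx": 0,"wy": 0,"wz": 0},{"dx": -0.012,"dy": 0,"dz": 0,"wx": 0,"wy": 0,"wz": 0},{"dx": -0.012,"dy": 0,"dz": 0,"wx": 0,"wy": 0,"wz": 0}]}}

```text
time_s: 4.2
tcp_pos: [0.4127, 0.1159, 0.0505]
ee_rot: [[-0.999, -0.05, -0.0], [-0.05, 0.999, -0.0], [0.0, -0.0, -1.0]]
wrist_force: [-0.8, -0.2, -0.7]
gripper_width: 0.01
```

```bash
python3 - <<'E'
from h import *
s=r.sense();print(s['tcp_pos'],s['wrist_force'],s['moment'])
im=cams.capture('side');cv2.imwrite('pics/s2.png',im[:,:,::-1])
cv2.imwrite('pics/s2c.png',cv2.resize(im[250:420,210:400,::-1],None,fx=3.5,fy=3.5))
E
```

```text
[0.41267708 0.11590622 0.05046561] [-0.81265085 -0.24490468 -0.68380077] [-0.20853657  0.40834961  0.01311811]
```

View pics/s2c.png

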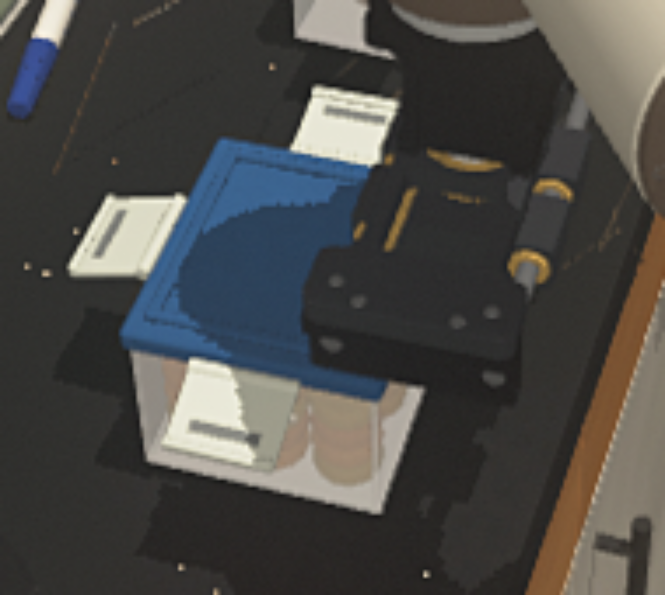

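{"op": "drive_tool", "data": {"deltas": [{"dx": -0.001,"dy": 0,"dz": 0,"wx": 0,"wy": 0,"wz": 0},{"dx": -0.002,"dy": 0,"dz": 0,"wx": 0,"wy": 0,"wz": 0},{"dx": -0.002,"dy": 0,"dz": 0,"wx": 0,"wy": 0,"wz": 0}]}}

```text
time_s: 4.55
tcp_pos: [0.4147, 0.1161, 0.0505]
ee_rot: [[-0.999, -0.05, -0.0], [-0.05, 0.999, -0.0], [0.0, -0.0, -1.0]]
wrist_force: [-1.5, -0.2, -1.2]
gripper_width: 0.003
```

{"op": "drive_tool", "data": {"deltas": [{"dx": -0.001,"dy": 0,"dz": 0,"wx": 0,"wy": 0,"wz": 0},{"dx": -0.001,"dy": 0,"dz": 0,"wx": 0,"wy": 0,"wz": 0}]}}

```text
time_s: 4.75
tcp_pos: [0.4157, 0.1162, 0.0505]
ee_rot: [[-0.999, -0.05, 0.0], [-0.05, 0.999, -0.0], [-0.0, -0.0, -1.0]]
wrist_force: [-1.5, -0.1, -1.1]
gripper_width: 0.008
```

{"op": "drive_tool", "data": {"deltas": [{"dx": -0.001,"dy": 0,"dz": 0,"wx": 0,"wy": 0,"wz": 0},{"dx": -0.001,"dy": 0,"dz": 0,"wx": 0,"wy": 0,"wz": 0}]}}

```text
time_s: 4.95
tcp_pos: [0.4163, 0.1161, 0.0505]
ee_rot: [[-0.999, -0.05, -0.001], [-0.05, 0.999, -0.0], [0.001, -0.0, -1.0]]
wrist_force: [-3.9, 0.3, -0.8]
gripper_width: 0.008
```

{"op": "drive_tool", "data": {"deltas": [{"dx": 0.004,"dy": 0,"dz": 0,"wx": 0,"wy": 0,"wz": 0},{"dx": 0.004,"dy": 0,"dz": -0.035,"wx": 0,"wy": 0,"wz": 0},{"dx": 0.004,"dy": 0,"dz": -0.07,"wx": 0,"wy": 0,"wz": 0},{"dx": -0.03,"dy": 0.035,"dz": -0.07,"wx": 0,"wy": 0,"wz": 0},{"dx": -0.068,"dy": 0.07,"dz": -0.07,"wx": 0,"wy": 0,"wz": 0},{"dx": -0.068,"dy": 0.089,"dz": -0.07,"wx": 0,"wy": 0,"wz": 0},{"dx": -0.068,"dy": 0.089,"dz": -0.07,"wx": 0,"wy": 0,"wz": 0},{"dx": -0.068,"dy": 0.089,"dz": -0.05,"wx": 0,"wy": 0,"wz": 0},{"dx": -0.068,"dy": 0.089,"dz": -0.035,"wx": 0,"wy": 0,"wz": 0},{"dx": -0.068,"dy": 0.089,"dz": -0.025,"wx": 0,"wy": 0,"wz": 0},{"dx": -0.068,"dy": 0.089,"dz": -0.017,"wx": 0,"wy": 0,"wz": 0},{"dx": -0.068,"dy": 0.089,"dz": -0.01,"wx": 0,"wy": 0,"wz": 0},{"dx": -0.068,"dy": 0.089,"dz": -0.005,"wx": 0,"wy": 0,"wz": 0},{"dx": -0.068,"dy": 0.089,"dz": 0,"wx": 0,"wy": 0,"wz": 0},{"dx": -0.068,"dy": 0.089,"dz": 0,"wx": 0,"wy": 0,"wz": 0}]}}

```text
time_s: 6.45
tcp_pos: [0.4801, 0.2086, 0.0501]
ee_rot: [[-0.999, -0.05, -0.0], [-0.05, 0.999, 0.0], [0.0, 0.0, -1.0]]
wrist_force: [-0.5, 0.1, 1.1]
gripper_width: 0.003
```

```bash
python3 - <<'E'
from h import *
s=r.sense();print(s['tcp_pos'],s['wrist_force'],s['moment'])
im=cams.capture('side');cv2.imwrite('pics/s3.png',im[:,:,::-1])
cv2.imwrite('pics/s3c.png',cv2.resize(im[250:420,210:400,::-1],None,fx=3.5,fy=3.5))
E
```

```text
[0.48012649 0.20860002 0.05010769] [-0.52823597  0.08955061  1.13984274] [ 0.12473147 -0.00862814 -0.02342473]
```

View pics/s3c.png

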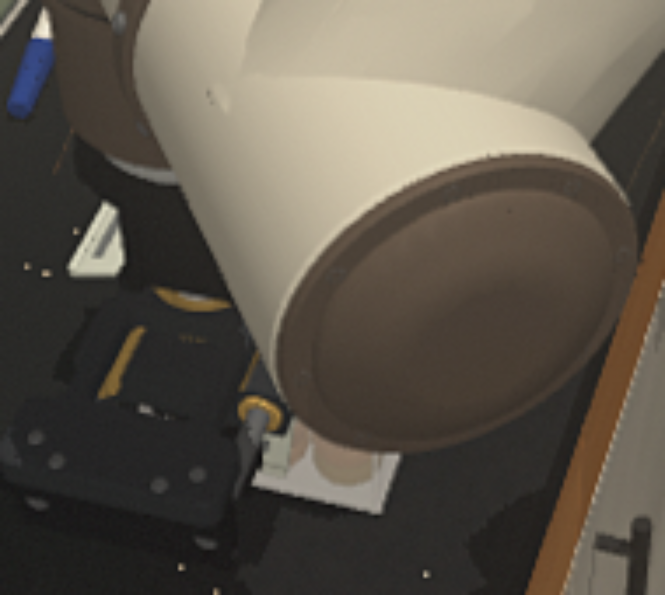

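{"op": "drive_tool", "data": {"deltas": [{"dx": 0,"dy": -0.003,"dz": 0,"wx": 0,"wy": 0,"wz": 0},{"dx": 0,"dy": -0.006,"dz": 0,"wx": 0,"wy": 0,"wz": 0},{"dx": 0,"dy": -0.008,"dz": 0,"wx": 0,"wy": 0,"wz": 0},{"dx": 0,"dy": -0.01,"dz": 0,"wx": 0,"wy": 0,"wz": 0},{"dx": 0,"dy": -0.01,"dz": 0,"wx": 0,"wy": 0,"wz": 0}]}}

```text
time_s: 7.0
tcp_pos: [0.4807, 0.1982, 0.0506]
ee_rot: [[-0.999, -0.05, 0.0], [-0.05, 0.999, 0.0], [-0.0, 0.0, -1.0]]
wrist_force: [0.3, 0.5, -0.3]
gripper_width: 0.006
```

{"op": "drive_tool", "data": {"deltas": [{"dx": 0,"dy": -0.001,"dz": 0,"wx": 0,"wy": 0,"wz": 0},{"dx": 0,"dy": -0.002,"dz": 0,"wx": 0,"wy": 0,"wz": 0},{"dx": 0,"dy": -0.002,"dz": 0,"wx": 0,"wy": 0,"wz": 0}]}}

```text
time_s: 7.3
tcp_pos: [0.4807, 0.1964, 0.0505]
ee_rot: [[-0.999, -0.05, 0.0], [-0.05, 0.999, -0.0], [-0.0, -0.0, -1.0]]
wrist_force: [-0.2, 2.6, -1.3]
gripper_width: 0.002
```

{"op": "drive_tool", "data": {"deltas": [{"dx": 0,"dy": -0.0005,"dz": 0,"wx": 0,"wy": 0,"wz": 0},{"dx": 0,"dy": -0.0005,"dz": 0,"wx": 0,"wy": 0,"wz": 0}]}}

```text
time_s: 7.5
tcp_pos: [0.4807, 0.196, 0.0505]
ee_rot: [[-0.999, -0.05, -0.0], [-0.05, 0.999, -0.0], [0.0, -0.0, -1.0]]
wrist_force: [0.7, 2.8, -0.3]
gripper_width: 0.002
```

{"op": "drive_tool", "data": {"deltas": [{"dx": 0,"dy": -0.0005,"dz": 0,"wx": 0,"wy": 0,"wz": 0},{"dx": 0,"dy": -0.0005,"dz": 0,"wx": 0,"wy": 0,"wz": 0}]}}

```text
time_s: 7.7
tcp_pos: [0.4807, 0.1955, 0.0505]
ee_rot: [[-0.999, -0.05, -0.0], [-0.05, 0.999, -0.0], [0.0, -0.0, -1.0]]
wrist_force: [0.5, 1.2, -1.9]
gripper_width: 0.008
```

{"op": "drive_tool", "data": {"deltas": [{"dx": 0,"dy": -0.0005,"dz": 0,"wx": 0,"wy": 0,"wz": 0},{"dx": 0,"dy": -0.001,"dz": 0,"wx": 0,"wy": 0,"wz": 0},{"dx": 0,"dy": -0.001,"dz": 0,"wx": 0,"wy": 0,"wz": 0}]}}

```text
time_s: 8.0
tcp_pos: [0.4808, 0.1944, 0.0505]
ee_rot: [[-0.999, -0.05, -0.0], [-0.05, 0.999, -0.0], [0.0, -0.0, -1.0]]
wrist_force: [-0.1, 2.3, -1.3]
gripper_width: 0.008
```

{"op": "drive_tool", "data": {"deltas": [{"dx": 0,"dy": -0.0005,"dz": 0,"wx": 0,"wy": 0,"wz": 0},{"dx": 0,"dy": -0.001,"dz": 0,"wx": 0,"wy": 0,"wz": 0},{"dx": 0,"dy": -0.001,"dz": 0,"wx": 0,"wy": 0,"wz": 0}]}}

```text
time_s: 8.3
tcp_pos: [0.4808, 0.1934, 0.0505]
ee_rot: [[-0.999, -0.05, -0.0], [-0.05, 0.999, -0.0], [0.0, -0.0, -1.0]]
wrist_force: [-0.1, 1.7, -1.4]
gripper_width: 0.002
```

{"op": "drive_tool", "data": {"deltas": [{"dx": 0,"dy": -0.0005,"dz": 0,"wx": 0,"wy": 0,"wz": 0},{"dx": 0,"dy": -0.001,"dz": 0,"wx": 0,"wy": 0,"wz": 0},{"dx": 0,"dy": -0.001,"dz": 0,"wx": 0,"wy": 0,"wz": 0}]}}

```text
time_s: 8.6
tcp_pos: [0.4809, 0.1932, 0.0506]
ee_rot: [[-0.999, -0.05, 0.0], [-0.05, 0.999, 0.001], [-0.0, 0.001, -1.0]]
wrist_force: [-1.2, 4.3, -2.3]
gripper_width: 0.003
```

{"op": "drive_tool", "data": {"deltas": [{"dx": 0,"dy": -0.0005,"dz": 0,"wx": 0,"wy": 0,"wz": 0},{"dx": 0,"dy": -0.001,"dz": 0,"wx": 0,"wy": 0,"wz": 0},{"dx": 0,"dy": -0.001,"dz": 0,"wx": 0,"wy": 0,"wz": 0}]}}

```text
time_s: 8.9
tcp_pos: [0.4809, 0.1931, 0.0506]
ee_rot: [[-0.999, -0.05, 0.001], [-0.05, 0.999, 0.003], [-0.001, 0.002, -1.0]]
wrist_force: [-2.3, 9.0, -2.2]
gripper_width: 0.011
```

{"op": "drive_tool", "data": {"deltas": [{"dx": 0,"dy": 0.005,"dz": 0,"wx": 0,"wy": 0,"wz": 0},{"dx": 0,"dy": 0.005,"dz": -0.035,"wx": 0,"wy": 0,"wz": 0},{"dx": 0,"dy": 0.005,"dz": -0.07,"wx": 0,"wy": 0,"wz": 0},{"dx": 0,"dy": -0.04,"dz": -0.07,"wx": 0,"wy": 0,"wz": 0},{"dx": 0,"dy": -0.085,"dz": -0.07,"wx": 0,"wy": 0,"wz": 0},{"dx": 0,"dy": -0.13,"dz": -0.07,"wx": 0,"wy": 0,"wz": 0},{"dx": 0,"dy": -0.163,"dz": -0.07,"wx": 0,"wy": 0,"wz": 0},{"dx": 0,"dy": -0.163,"dz": -0.07,"wx": 0,"wy": 0,"wz": 0},{"dx": 0,"dy": -0.163,"dz": -0.05,"wx": 0,"wy": 0,"wz": 0},{"dx": 0,"dy": -0.163,"dz": -0.035,"wx": 0,"wy": 0,"wz": 0},{"dx": 0,"dy": -0.163,"dz": -0.025,"wx": 0,"wy": 0,"wz": 0},{"dx": 0,"dy": -0.163,"dz": -0.017,"wx": 0,"wy": 0,"wz": 0},{"dx": 0,"dy": -0.163,"dz": -0.01,"wx": 0,"wy": 0,"wz": 0},{"dx": 0,"dy": -0.163,"dz": -0.005,"wx": 0,"wy": 0,"wz": 0},{"dx": 0,"dy": -0.163,"dz": 0,"wx": 0,"wy": 0,"wz": 0},{"dx": 0,"dy": -0.163,"dz": 0,"wx": 0,"wy": 0,"wz": 0}]}}

```text
time_s: 10.5
tcp_pos: [0.4887, 0.0287, 0.0499]
ee_rot: [[-0.999, -0.05, -0.001], [-0.05, 0.999, -0.0], [0.001, -0.0, -1.0]]
wrist_force: [0.1, -0.6, 0.0]
gripper_width: 0.001
```

```bash
python3 - <<'E'
from h import *
s=r.sense();print(s['tcp_pos'],s['wrist_force'],s['moment'])
im=cams.capture('side');cv2.imwrite('pics/s4.png',im[:,:,::-1])
cv2.imwrite('pics/s4c.png',cv2.resize(im[170:420,210:400,::-1],None,fx=2.4,fy=2.4))
E
```

```text
[0.48873824 0.02868181 0.0499415 ] [ 1.24962907e-01 -5.64034845e-01  5.43012632e-04] [ 0.0071692  -0.01482046 -0.05252915]
```

View pics/s4c.png

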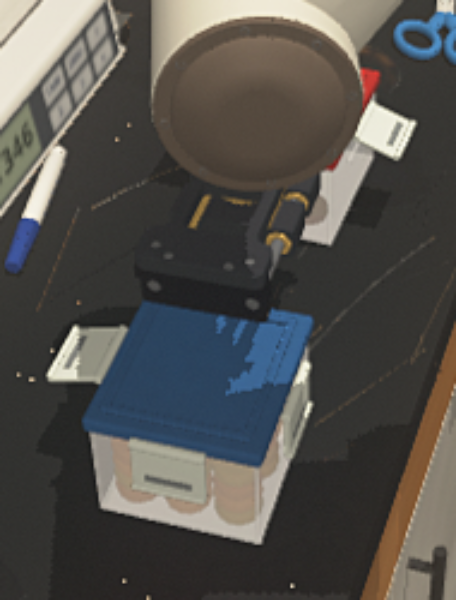

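{"op": "drive_tool", "data": {"deltas": [{"dx": 0,"dy": 0.003,"dz": 0,"wx": 0,"wy": 0,"wz": 0},{"dx": 0,"dy": 0.006,"dz": 0,"wx": 0,"wy": 0,"wz": 0},{"dx": 0,"dy": 0.008,"dz": 0,"wx": 0,"wy": 0,"wz": 0},{"dx": 0,"dy": 0.01,"dz": 0,"wx": 0,"wy": 0,"wz": 0},{"dx": 0,"dy": 0.012,"dz": 0,"wx": 0,"wy": 0,"wz": 0},{"dx": 0,"dy": 0.013,"dz": 0,"wx": 0,"wy": 0,"wz": 0},{"dx": 0,"dy": 0.013,"dz": 0,"wx": 0,"wy": 0,"wz": 0}]}}

```text
time_s: 11.25
tcp_pos: [0.4883, 0.0419, 0.0505]
ee_rot: [[-0.999, -0.05, -0.0], [-0.05, 0.999, 0.0], [0.0, 0.0, -1.0]]
wrist_force: [-1.3, -1.3, -0.4]
gripper_width: 0.007
```

{"op": "drive_tool", "data": {"deltas": [{"dx": 0,"dy": 0.001,"dz": 0,"wx": 0,"wy": 0,"wz": 0},{"dx": 0,"dy": 0.001,"dz": 0,"wx": 0,"wy": 0,"wz": 0},{"dx": 0,"dy": 0.001,"dz": 0,"wx": 0,"wy": 0,"wz": 0}]}}

```text
time_s: 11.55
tcp_pos: [0.4883, 0.0428, 0.0505]
ee_rot: [[-0.999, -0.05, -0.0], [-0.05, 0.999, 0.0], [0.0, 0.0, -1.0]]
wrist_force: [-1.1, -1.4, -0.3]
gripper_width: 0.007
```

{"op": "drive_tool", "data": {"deltas": [{"dx": 0,"dy": 0.001,"dz": 0,"wx": 0,"wy": 0,"wz": 0},{"dx": 0,"dy": 0.001,"dz": 0,"wx": 0,"wy": 0,"wz": 0},{"dx": 0,"dy": 0.001,"dz": 0,"wx": 0,"wy": 0,"wz": 0}]}}

```text
time_s: 11.85
tcp_pos: [0.4882, 0.0437, 0.0505]
ee_rot: [[-0.999, -0.05, -0.0], [-0.05, 0.999, -0.0], [0.0, -0.0, -1.0]]
wrist_force: [-2.2, -1.0, -0.7]
gripper_width: 0.005
```

{"op": "drive_tool", "data": {"deltas": [{"dx": 0,"dy": 0.0005,"dz": 0,"wx": 0,"wy": 0,"wz": 0},{"dx": 0,"dy": 0.0005,"dz": 0,"wx": 0,"wy": 0,"wz": 0},{"dx": 0,"dy": 0.0005,"dz": 0,"wx": 0,"wy": 0,"wz": 0}]}}

```text
time_s: 12.15
tcp_pos: [0.4883, 0.0442, 0.0505]
ee_rot: [[-0.999, -0.05, -0.0], [-0.05, 0.999, -0.0], [0.0, 0.0, -1.0]]
wrist_force: [-0.3, -2.3, -1.7]
gripper_width: 0.006
```

{"op": "drive_tool", "data": {"deltas": [{"dx": 0,"dy": 0.001,"dz": 0,"wx": 0,"wy": 0,"wz": 0},{"dx": 0,"dy": 0.001,"dz": 0,"wx": 0,"wy": 0,"wz": 0},{"dx": 0,"dy": 0.001,"dz": 0,"wx": 0,"wy": 0,"wz": 0}]}}

```text
time_s: 12.45
tcp_pos: [0.4882, 0.0452, 0.0505]
ee_rot: [[-0.999, -0.05, -0.0], [-0.05, 0.999, 0.0], [0.0, 0.0, -1.0]]
wrist_force: [-0.8, -1.6, -1.3]
gripper_width: 0.007
```

{"op": "drive_tool", "data": {"deltas": [{"dx": 0,"dy": 0.0005,"dz": 0,"wx": 0,"wy": 0,"wz": 0},{"dx": 0,"dy": 0.0005,"dz": 0,"wx": 0,"wy": 0,"wz": 0},{"dx": 0,"dy": 0.0005,"dz": 0,"wx": 0,"wy": 0,"wz": 0}]}}

```text
time_s: 12.75
tcp_pos: [0.4882, 0.0454, 0.0505]
ee_rot: [[-0.999, -0.05, -0.0], [-0.05, 0.999, -0.0], [0.0, -0.0, -1.0]]
wrist_force: [0.4, -4.8, -1.2]
gripper_width: 0.006
```

{"op": "drive_tool", "data": {"deltas": [{"dx": 0,"dy": -0.004,"dz": 0,"wx": 0,"wy": 0,"wz": 0},{"dx": 0,"dy": -0.004,"dz": -0.035,"wx": 0,"wy": 0,"wz": 0},{"dx": 0,"dy": -0.004,"dz": -0.07,"wx": 0,"wy": 0,"wz": 0},{"dx": -0.035,"dy": 0.03,"dz": -0.07,"wx": 0,"wy": 0,"wz": 0},{"dx": -0.07,"dy": 0.06,"dz": -0.07,"wx": 0,"wy": 0,"wz": 0},{"dx": -0.084,"dy": 0.073,"dz": -0.07,"wx": 0,"wy": 0,"wz": 0},{"dx": -0.084,"dy": 0.073,"dz": -0.07,"wx": 0,"wy": 0,"wz": 0},{"dx": -0.084,"dy": 0.073,"dz": -0.05,"wx": 0,"wy": 0,"wz": 0},{"dx": -0.084,"dy": 0.073,"dz": -0.035,"wx": 0,"wy": 0,"wz": 0},{"dx": -0.084,"dy": 0.073,"dz": -0.025,"wx": 0,"wy": 0,"wz": 0},{"dx": -0.084,"dy": 0.073,"dz": -0.017,"wx": 0,"wy": 0,"wz": 0},{"dx": -0.084,"dy": 0.073,"dz": -0.01,"wx": 0,"wy": 0,"wz": 0},{"dx": -0.084,"dy": 0.073,"dz": -0.005,"wx": 0,"wy": 0,"wz": 0},{"dx": -0.084,"dy": 0.073,"dz": 0,"wx": 0,"wy": 0,"wz": 0},{"dx": -0.084,"dy": 0.073,"dz": 0,"wx": 0,"wy": 0,"wz": 0}]}}

```text
time_s: 14.25
tcp_pos: [0.5685, 0.1229, 0.05]
ee_rot: [[-0.999, -0.05, -0.0], [-0.05, 0.999, 0.0], [0.0, 0.0, -1.0]]
wrist_force: [0.6, -0.1, -0.5]
gripper_width: 0.004
```

{"op": "drive_tool", "data": {"deltas": [{"dx": 0.003,"dy": 0,"dz": 0,"wx": 0,"wy": 0,"wz": 0},{"dx": 0.006,"dy": 0,"dz": 0,"wx": 0,"wy": 0,"wz": 0},{"dx": 0.009,"dy": 0,"dz": 0,"wx": 0,"wy": 0,"wz": 0},{"dx": 0.011,"dy": 0,"dz": 0,"wx": 0,"wy": 0,"wz": 0},{"dx": 0.012,"dy": 0,"dz": 0,"wx": 0,"wy": 0,"wz": 0},{"dx": 0.012,"dy": 0,"dz": 0,"wx": 0,"wy": 0,"wz": 0}]}}

```text
time_s: 14.85
tcp_pos: [0.5563, 0.1222, 0.0506]
ee_rot: [[-0.999, -0.05, -0.0], [-0.05, 0.999, 0.0], [0.0, 0.0, -1.0]]
wrist_force: [0.9, 0.8, -1.9]
gripper_width: 0.005
```

{"op": "drive_tool", "data": {"deltas": [{"dx": 0.001,"dy": 0,"dz": 0,"wx": 0,"wy": 0,"wz": 0},{"dx": 0.001,"dy": 0,"dz": 0,"wx": 0,"wy": 0,"wz": 0},{"dx": 0.001,"dy": 0,"dz": 0,"wx": 0,"wy": 0,"wz": 0}]}}

```text
time_s: 15.15
tcp_pos: [0.5563, 0.1223, 0.0506]
ee_rot: [[-0.999, -0.05, 0.001], [-0.05, 0.999, 0.0], [-0.001, 0.0, -1.0]]
wrist_force: [6.2, -0.8, -1.8]
gripper_width: 0.003
```

{"op": "drive_tool", "data": {"deltas": [{"dx": -0.006,"dy": 0,"dz": 0,"wx": 0,"wy": 0,"wz": 0},{"dx": -0.006,"dy": 0,"dz": -0.05,"wx": 0,"wy": 0,"wz": 0},{"dx": -0.006,"dy": 0,"dz": -0.1,"wx": 0,"wy": 0,"wz": 0},{"dx": 0.044,"dy": 0,"dz": -0.15,"wx": 0,"wy": 0,"wz": 0},{"dx": 0.07,"dy": 0,"dz": -0.2,"wx": 0,"wy": 0,"wz": 0},{"dx": 0.07,"dy": 0,"dz": -0.212,"wx": 0,"wy": 0,"wz": 0},{"dx": 0.07,"dy": 0,"dz": -0.212,"wx": 0,"wy": 0,"wz": 0}]}}

```text
time_s: 15.85
tcp_pos: [0.4855, 0.119, 0.2684]
ee_rot: [[-0.999, -0.051, 0.008], [-0.051, 0.999, 0.004], [-0.008, 0.004, -1.0]]
wrist_force: [1.0, 0.1, 0.3]
gripper_width: 0.005
```

```bash
python3 - <<'E'
from h import *
s=r.sense();p=np.array(s['tcp_pos']);R=np.array(s['ee_rot']);print(p)
im=cams.capture('wrist');cv2.imwrite('pics/w5.png',im[:,:,::-1])
for c in sorted(lid('w',im),key=cv2.contourArea)[::-1][:1]:
    q=wray(c.reshape(-1,2),.084,p,R);print(cv2.minAreaRect((q[:,:2]*1000).astype(np.float32)))
im=cams.capture('side');cv2.imwrite('pics/s5.png',im[:,:,::-1]);measure('side',im)
cv2.imwrite('pics/s5c.png',cv2.resize(im[170:420,210:400,::-1],None,fx=2.4,fy=2.4))
E
```

```text
[0.48551707 0.11896803 0.26842491]
((484.2350769042969, 117.88853454589844), (103.6312026977539, 114.7829360961914), 2.887539863586426)
side blue px [294. 326.] rect mm [483.5 127.9] [105.2 119.1] 2.81
side blue px [337. 140.] rect mm [ 583.7 -387.7] [ 43.6 298.7] 4.73
side blue px [395. 185.] rect mm [ 433.9 -256.1] [67.  75.1] 86.11
```

View pics/w5.png

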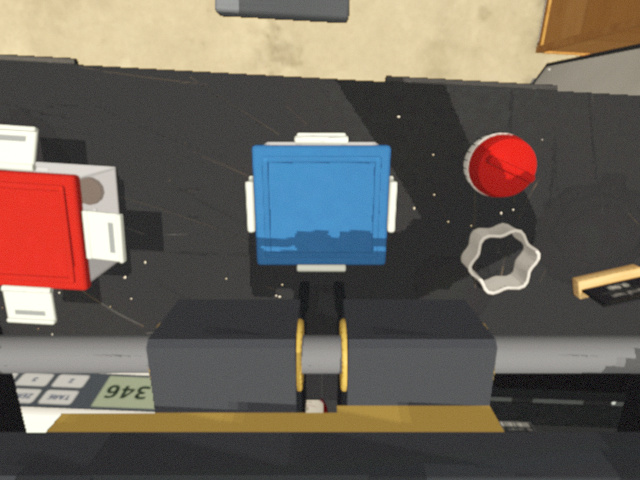

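View pics/s5c.png

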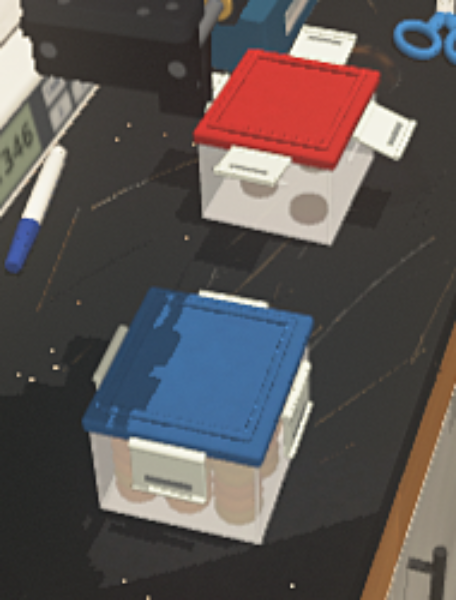

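```bash
python3 - <<'E'
from h import *
im=cv2.imread('pics/w5.png')[110:300,225:415];cv2.imwrite('pics/w5c.png',cv2.resize(im,None,fx=3.1,fy=3.1,interpolation=cv2.INTER_CUBIC))
im=cv2.imread('pics/s5.png')[280:400,235:345];cv2.imwrite('pics/s5d.png',cv2.resize(im,None,fx=5,fy=5,interpolation=cv2.INTER_CUBIC))
E
```

```text
(no output)
```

View pics/w5c.png

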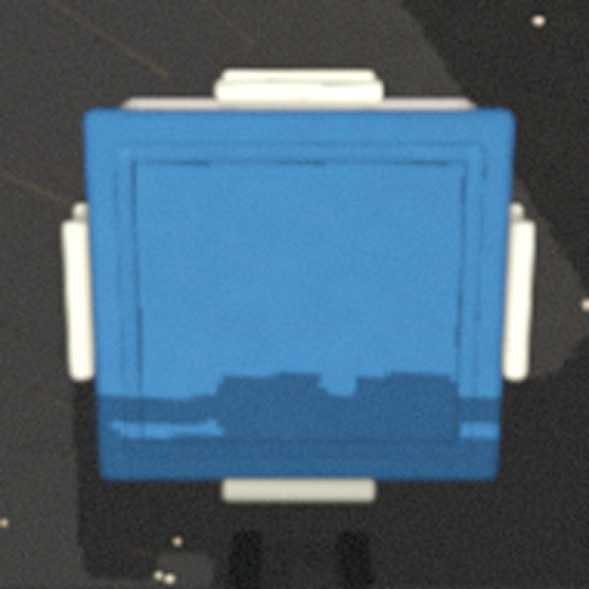

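View pics/s5d.png

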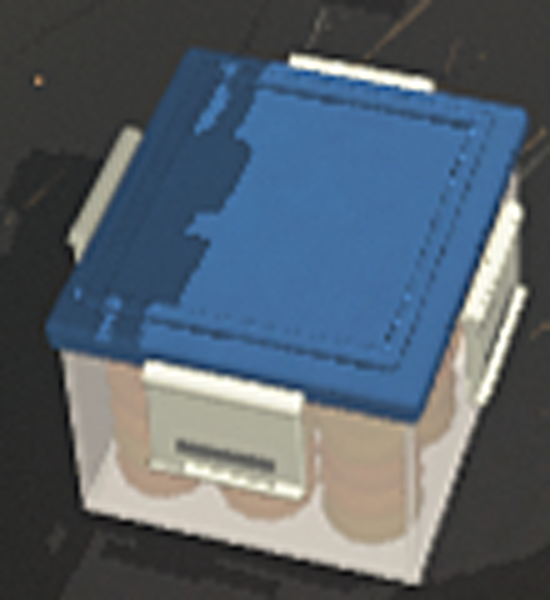

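{"op": "drive_tool", "data": {"deltas": [{"dx": -0.05,"dy": -0.04,"dz": -0.03,"wx": 0,"wy": 7,"wz": 0},{"dx": -0.1,"dy": -0.08,"dz": -0.03,"wx": 0,"wy": 14,"wz": 0},{"dx": -0.15,"dy": -0.12,"dz": -0.03,"wx": 0,"wy": 21,"wz": 0},{"dx": -0.19,"dy": -0.15,"dz": -0.03,"wx": 0,"wy": 28,"wz": 0},{"dx": -0.215,"dy": -0.17,"dz": -0.03,"wx": 0,"wy": 30,"wz": 0},{"dx": -0.215,"dy": -0.17,"dz": -0.03,"wx": 0,"wy": 30,"wz": 0},{"dx": -0.215,"dy": -0.17,"dz": -0.03,"wx": 0,"wy": 30,"wz": 0},{"dx": -0.215,"dy": -0.17,"dz": -0.03,"wx": 0,"wy": 30,"wz": 0}]}}

```text
time_s: 16.75
tcp_pos: [0.7091, -0.0412, 0.2877]
ee_rot: [[-0.861, -0.048, -0.506], [-0.042, 0.999, -0.025], [0.507, 0.0, -0.862]]
wrist_force: [-0.6, -0.3, 0.0]
gripper_width: 0.004
```

```bash
python3 - <<'E'
from h import *
import pickle
s=r.sense();p=np.array(s['tcp_pos']);R=np.array(s['ee_rot']);print(p,s['joint_velocities'])
im=cams.capture('wrist');cv2.imwrite('pics/w6.png',im[:,:,::-1]);pickle.dump((p,R),open('w6.pkl','wb'))
im=cams.capture('top');cv2.imwrite('pics/t6.png',im[:,:,::-1]);measure('top',im);measure('top',im,'red')
E
```

```text
[ 0.70906978 -0.04116549  0.28768138] [ 1.81783012 -5.11922228 -0.81586805  0.59000258 -0.1168253  -0.01998231]
top blue px [509. 260.] rect mm [ 450.  -353.7] [65.4 77.2] 89.69
top blue px [526. 139.] rect mm [ 655.6 -393.5] [81.2 26.7] 82.53
top blue px [604. 154.] rect mm [ 632.4 -525.4] [74.9 26.7] 79.83
top red px [386. 219.] rect mm [ 519.6 -147.8] [114.2 103.9] 89.73
top red px [572.  15.] rect mm [ 883.3 -485.1] [48.9 57.4] 44.83
top red px [535.  15.] rect mm [ 883.4 -419.3] [49.7 54.6] 86.8
```

View pics/w6.png

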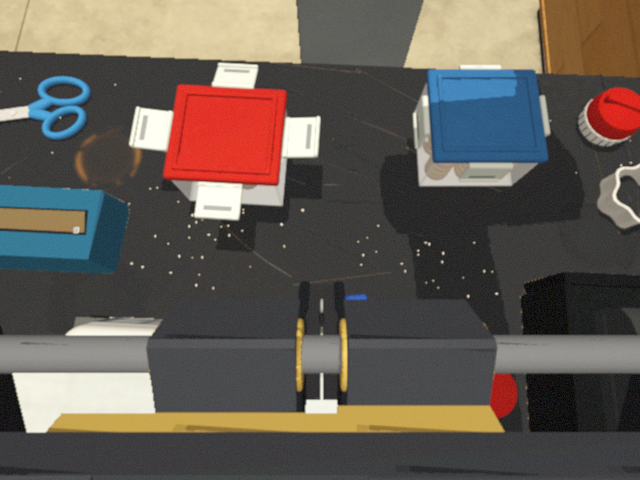

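Red box is unmoved. I'll zoom in and overlay where flat clip edges should fall.

```bash
python3 - <<'E'
from h import *
import pickle
p,R=pickle.load(open('w6.pkl','rb'))
m=cams.camera_model('wrist');T=m['T_tool_cam'];K=m['intrinsics']
Rc=R@T[:3,:3];c=R@T[:3,3]+p
y=np.radians(2.85);B=np.array([[np.cos(y),-np.sin(y)],[np.sin(y),np.cos(y)]])
def pr(b):
    w=np.r_[B@np.array(b[:2])+[484.5,118.2],b[2]]/1000
    q=K@(Rc.T@(w-c));return q[:2]/q[2]
im=cv2.imread('pics/w6.png')
x0,y0,f=405,55,5
big=cv2.resize(im[y0:y0+115+25,x0:x0+155],None,fx=f,fy=f,interpolation=cv2.INTER_CUBIC)
cv2.imwrite('pics/w6c.png',big)
def dots(pts,col):
    for b in pts:
        u=(pr(b)-[x0,y0]+.5)*f;print(b,u.round());cv2.circle(big,tuple(int(v) for v in u),4,col,-1)
dots([(53,58,84),(53,-58,84),(-53,-58,84)],(0,0,255))
for a,col in((0,(0,255,0)),(.2,(0,255,255))):
    s,k=np.sin(a),np.cos(a)
    e=(2*k+34*s, 75-34*k+2*s)
    dots([(57+e[0],22,e[1]),(57+e[0],-22,e[1]),(-22,-62-e[0],e[1]),(22,-62-e[0],e[1])],col)
cv2.imwrite('pics/w6d.png',big)
E
```

```text
(53, 58, 84) [733. 512.]
(53, -58, 84) [152. 513.]
(-53, -58, 84) [119.  51.]
(np.float64(59.0), 22, np.float64(41.0)) [467. 622.]
(np.float64(59.0), -22, np.float64(41.0)) [266. 622.]
(-22, np.float64(-64.0), np.float64(41.0)) [ 54. 290.]
(22, np.float64(-64.0), np.float64(41.0)) [ 65. 467.]
(np.float64(65.71489040271456), 22, np.float64(42.0750750149879)) [472. 649.]
(np.float64(65.71489040271456), -22, np.float64(42.0750750149879)) [270. 649.]
(-22, np.float64(-70.71489040271456), np.float64(42.0750750149879)) [ 26. 288.]
(22, np.float64(-70.71489040271456), np.float64(42.0750750149879)) [ 36. 465.]
```

View pics/w6c.png

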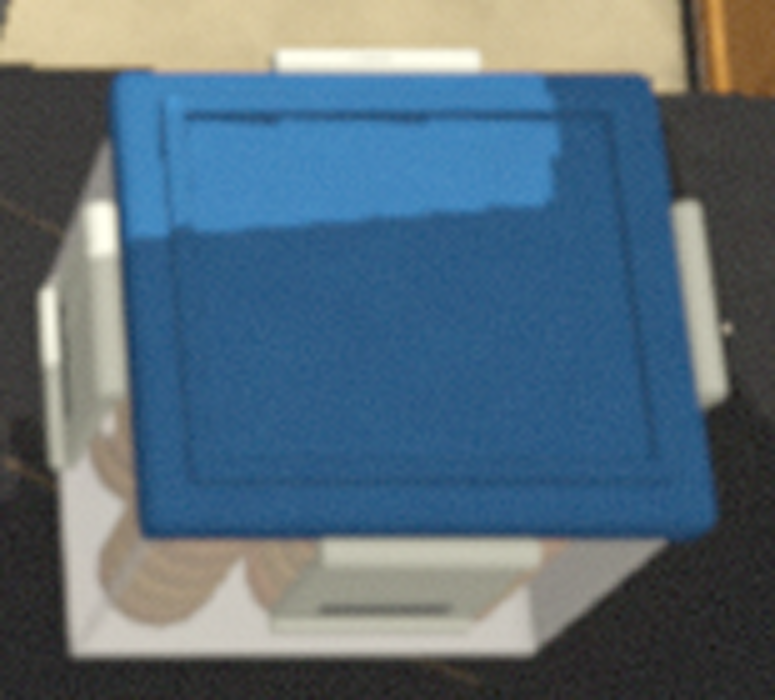

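View pics/w6d.png

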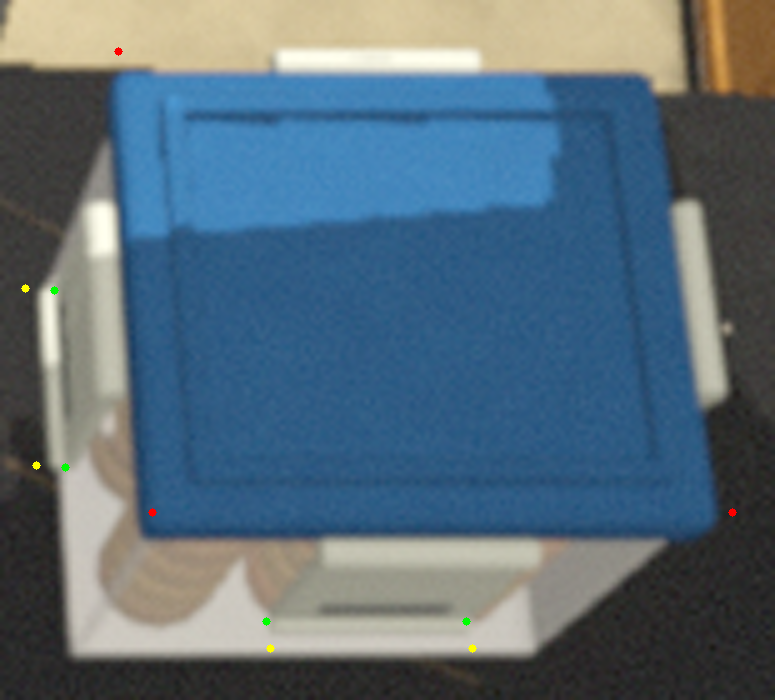

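```bash
python3 - <<'E'
from h import *
im=cams.capture('side');measure('side',im)
s=r.sense();print(s['time_s'],max(abs(np.array(s['joint_velocities']))),s['wrist_force'])
print(ticket.finish_job())
E
```

```text
side blue px [293. 327.] rect mm [483.5 127.9] [105.2 119. ] 2.81
side blue px [333. 145.] rect mm [ 588.1 -388.2] [ 42.8 296.5] 3.21
side blue px [395. 185.] rect mm [ 434. -256.] [67.7 75. ] 87.22
16.9 1.6685328126822958 [-0.31414461  0.21086226  0.5367498 ]
the job is handed in; nothing more can be done
None
```

I flipped all four clips of the blue-lidded box down with the closed fingers, in the order front, left, right, back. Each was pressed until the force showed its stop, at about 4–9 N. I handed the job in at about 17 s, with the arm clear of everything.

**Last checks:**
- **Clips:** the wrist and side pictures show all four clips lying on the tub sides. The right clip's free end showed about 0.04 rad proud in the picture; I put this down to the raised lip at the clip's end.
- **Blue box:** its measured pose is unchanged to within about 0.5 mm.
- **Red box:** its lid is at the same place to within 0.1 mm, and its clips are still open.

**What disagreed:**
- **Side camera:** it put the blue box about 9 mm further in y than the top and wrist cameras, which agreed with each other. I used those two.
- **Stop positions:** these suggest the box centre is 1–2 mm off the camera value.
- **Overlay picture:** the predicted lid edges were off by about 2–5 pixels, as the arm was still settling when it was taken. I read the right and back clips relative to the lid instead.
- **Top view:** the last top-view picture found no blue lid, because the arm appears to have been in the way.

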